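# Bring the aragonite to the pointer and relock the turntable

### The job

Bring the white aragonite sprig round to the pointer: flip the brass locking lever out to free the turntable, turn the table by its wooden pins until the sprig stands at the pointer, then flip the lever back in so that its tongue drops fully into the notch. Do not touch the specimens, keep all three standing on the turntable, and leave the magnet bar and the jar where they are.

Things in the scene. Friction and masses are not known exactly. Their poses are not given: they have to be found in the camera images.
- plinth: Fixed cream-painted masonite board 375 x 430 mm, 20 mm thick. Origin: under the vertical turntable axis, at the board's underside (table height). Its +x points to the pupils' side, where a flat brass arrow on the board and an upright blank card mark the pointer; the lock stands on its -y side, 200 mm from the axis.
- turntable (a joint): Cedar disc, radius 133 mm, top 44 mm above the table, notched dark rim out to 156 mm; vertical axis through the plinth's origin. rad, anticlockwise from above positive, 0 at the start. Rim notches 28 mm wide every 90 degrees: it locks at 0, +1.571 and -1.571; the 10 mm tongue needs it within about 0.05 rad. Stays where it is left (0.1 N m of friction).
- lock (a joint): Brass locking lever, hinge line level, parallel to the plinth's x. 0 = in (locked: leans 0.45 rad from upright towards the turntable, tongue down in a notch); 0.9 = out (free: leans 0.45 rad away from it, tongue lifted 50 mm). Its weight drops it to either side once past upright (0.45). If the tongue rests on the rim beside a notch, it stops at about 0.25.
- lock_knob (a point): Centre of the 30 mm brass ball at the top of the lever, 110 mm from the hinge on a 10 mm rod.
- lock_hinge (a point): Point on the lever's hinge line below the ball, 60 mm above the table, between two brass cheeks (46 mm wide overall in plinth x, 72 mm above the table at the top).
- pin_a (a point): Top of an upright wooden pin, 12 mm in diameter, standing 60 mm out of the turntable (top 104 mm above the table), 120 mm from the axis, at 45 degrees anticlockwise from the plinth's +x when the turntable reads 0. It turns with the table.
- pin_b (a point): Top of a like pin, at 135 degrees when the turntable reads 0.
- pin_c (a point): Top of a like pin, at 225 degrees when the turntable reads 0.
- pin_d (a point): Top of a like pin, at 315 degrees when the turntable reads 0.
- show_spot (a point): Fixed spot, 80 mm from the axis towards the pointer, at the height of the turntable's top: where the middle of the aragonite's mount must stand at the end.
- aragonite: White branching aragonite sprig on a 46 mm square, 8 mm thick white mount, 67 mm tall in all, standing loose on the turntable 80 mm from the axis, a quarter turn to the left or right of the pointer at the start. Origin: middle of the mount's underside, z up.
- vanadinite: Red cluster of stubby six-sided crystals on a like mount, about 42 mm tall, loose on the turntable, across the table from the aragonite. Origin: middle of the mount's underside.
- silver_ore: Lumpy grey silver ore on a like mount, 44 mm tall, loose on the turntable, at the pointer at the start. Origin: middle of the mount's underside.
- magnet_bar: Steel magnet bar 60 x 14 x 10 mm lying loose on the plinth beside the lock. Origin: middle of its underside, x along its length.
- jar: Small lidded jar, 56 mm in diameter and 75 mm tall, standing on the table to the robot's left. Origin: middle of its underside.
Mind the look-alikes: they are no part of the job. Leave any green look-alike of the silver_ore alone. Leave any blue look-alike of the aragonite alone.

How it is judged:
By the outcome, as a careful person would: the job done as asked, in the order asked, and still so for the second after the job is handed in, with the robot touching nothing.
It also fails if it takes over 58 s, if anything falls off the work surface, if the arm or the gripper's body presses on something with over 40 N, if the wrist force passes 120 N, or if a joint passes its speed limit or range.

### The arm

A 6-joint arm with a two-finger parallel gripper is mounted at the origin on the work surface. World frame = base frame: x ahead of the robot, y to its left, z up, the work surface at z = 0. Lengths are in m, angles in rad, forces in N, time in s.
With the tool pointing down it reaches from about 0.3 to 0.775 m from the base axis. Payload 14.6 kg.
Tool frame: the origin (TCP) lies between the finger pads; the fingertips stand 19 mm ahead of it and the grasp point (between the pads) is the TCP (arm.nose_length is the distance from the TCP to the fingertips, in m); z points along the fingers, y is the line along which they close (so a half turn about z gives the same grasp; the last joint's range is limited). The gripper opens to 94 mm and grips with 3 to 60 N. Pads are 16 mm wide; open, the fingers measure 119 mm over their backs; the gripper's body (75 mm by 177 mm) begins 78 mm behind the grasp point.
Start: joints at [-1.209, 0.3, 1.521, -0, 1.321, -0.067], TCP at [0.229, -0.5, 0.224] pointing down, gripper open.
Joint ranges: [-3.03, 3.03], [-0.79, 2.21], [0.23, 2.52], [-1.04, 4.18], [0, 3.07], [-2.55, 2.55]. Speed limits (rad/s): [2.22, 2.22, 2.57, 3.14, 3.14, 3.14].

### API

Orientations are given as a unit quaternion [x, y, z, w].
In Python, from station import arm gives the robot as it stands. Calls block until the motion is done:
- arm.move_pose(position, orientation): joint-space move of the TCP to a pose.
- arm.movel(position, orientation=None, velocity=0.15): straight line of the TCP; orientation=None keeps the orientation; velocity is the mean speed in m/s.
- arm.move_joints(angles): joint-space move.
- arm.ungrasp() and arm.clamp(strength=None): open the fingers fully, or close them until they stop; strength is the grip in N (None keeps the last).
- arm.wait(seconds).
- arm.solve_ik(position, orientation): joint angles nearest the present ones, or None.
- arm.observe(): the state.
- arm.get_image(name): name is "side" or "top" or "wrist"; returns the picture (384x512x3 uint8, red, green, blue); there is no depth.
- arm.get_calibration(name): a dict with "fx", "fy", "cx", "cy" (pixels), "eye" and "rotation" of the camera in the world. Camera axes: x right, y down, z forward; pixel columns grow to the right and rows downward; lengths in m; the calibration is good to about 2 mm. A picture is of the moment at which its call begins: read the wrist's pose just before it. get_calibration takes no time and is no camera call; for the wrist camera it gives the pose at the moment of the call.
A pose or a line that the arm cannot do raises arm.Unreachable and nothing moves.
- arm.close_job(): hands the job in; it is judged then, once.
The state is a dict: "time": time; "q": joint angles; "qvel": joint speeds; "joint_torque": joint torques, N m; "eef_pos": TCP position; "orientation": TCP orientation; "ft_force": force on the tool from outside, world axes, zero at the start; "ft_torque": the same for the moment, N m; "width": opening from 0.0 (shut) to 1.0 (fully open); "finger_force": force on a finger pad.
Only numpy, scipy, OpenCV 4.12 (cv2) and the standard library are available. Lean on these libraries where they do the work, as an engineer would, in place of code of your own. Each camera call takes 0.05 s, during which the arm holds its last target. There are 200 camera calls.

## Working session

There is one attempt and no reset: what is moved stays moved. The work goes in short steps, each a Python script; the robot and the scene stay as the last script left them, time stands still between calls to the robot, and variables do not carry over. Pictures are saved under pics/ and viewed, at most 10 in all, crops included, and the job is handed in when it is done.

```bash
mkdir -p pics; python3 - <<'E'
from station import arm
import cv2,numpy as np
for n in("top","side"):
    im=arm.get_image(n); cv2.imwrite(f"pics/{n}0.png",cv2.resize(im[:,:,::-1],None,fx=1.5,fy=1.5,interpolation=cv2.INTER_CUBIC))
    c=arm.get_calibration(n); print(n,{k:np.round(v,3).tolist() for k,v in c.items()})
print(arm.observe())
E
```

```text
top {'fx': 359.471, 'fy': 359.471, 'cx': 255.552, 'cy': 189.85, 'eye': [0.517, 0.063, 1.257], 'rotation': [-0.702, 0.709, -0.036, 0.054]}
side {'fx': 421.593, 'fy': 421.593, 'cx': 256.812, 'cy': 186.8, 'eye': [0.342, -0.867, 0.664], 'rotation': [0.846, -0.13, 0.076, -0.511]}
{'time': 0.1, 'q': array([-1.20859856e+00,  3.00389364e-01,  1.52150878e+00, -4.18000871e-07,
        1.32072517e+00, -6.66000913e-02]), 'qvel': array([ 0.00026622, -0.00263065, -0.00241311, -0.0015212 , -0.00017644,
       -0.00125777]), 'joint_torque': array([ 9.81428857e-04, -5.32649016e+01, -3.53285229e+01,  7.09335739e-02,
        2.35088967e-02, -6.43217754e-05]), 'eef_pos': array([ 0.22859731, -0.50000274,  0.22396175]), 'orientation': array([ 9.77104314e-01,  2.12760179e-01, -7.60885677e-05, -5.09682688e-04]), 'ft_force': array([-0.02459952,  0.68423025, -0.44760407]), 'ft_torque': array([-0.01952869, -0.0274392 , -0.01401951]), 'finger_force': 0.0, 'width': 1.0007727979559449}
```

View pics/top0.png

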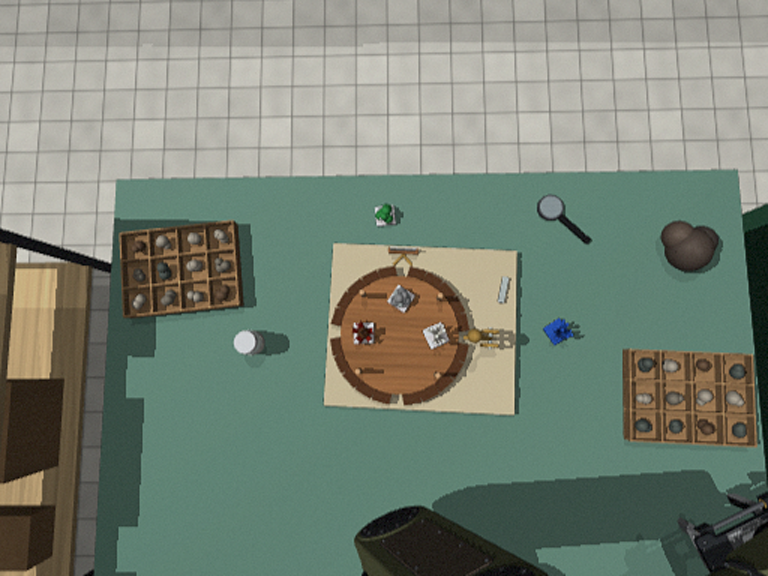

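View pics/side0.png

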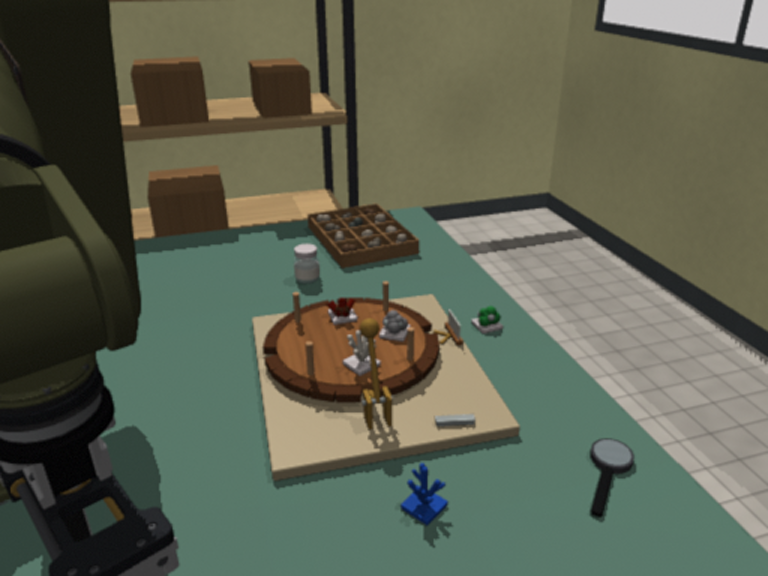

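Top view at 1.5x: the white sprig is at (436,335), on the lock side. The blue look-alike is at (558,330), off the board. The silver ore at (401,297) stands at the pointer (404,255), and the green look-alike is at (385,214). The vanadinite is at (364,333), lever at (480,337), magnet at (504,290) and jar at (248,343). I choose the white sprig on the disc, so the table must turn +90°. Next is a close crop to check.

```bash
python3 - <<'E'
import cv2
from station import arm
im=arm.get_image("top")[:,:,::-1]
cv2.imwrite("pics/c1.png",cv2.resize(im[155:280,210:355],None,fx=4.8,fy=4.8,interpolation=cv2.INTER_CUBIC))
im=arm.get_image("side")[:,:,::-1]
cv2.imwrite("pics/c2.png",cv2.resize(im[180:320,160:350],None,fx=4,fy=4,interpolation=cv2.INTER_CUBIC))
E
```

```text
(no output)
```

View pics/c1.png

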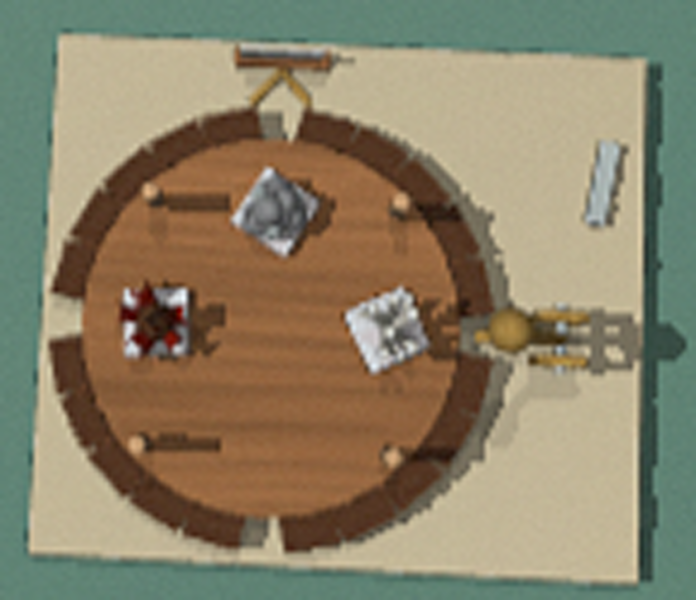

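View pics/c2.png

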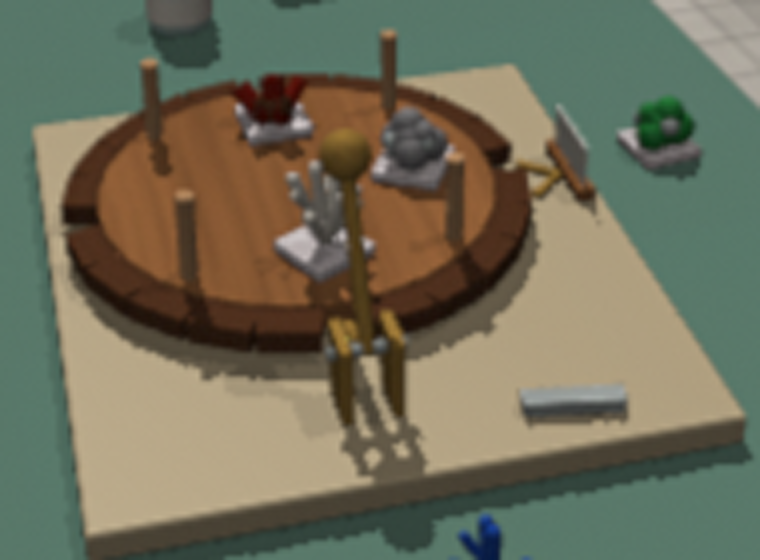

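The crops confirm the choice: the white branching sprig is on the disc at c1 (385,330), behind the lever in c2. In c1, pins a, b, c and d are at (152,191), (137,443), (392,456) and (401,203), and the ball is at (510,330). In c2 the pins are at (388,36), (149,65), (185,196) and (455,158), and the ball is at (345,152).

```bash
cat > h.py <<'E'
from station import arm
import numpy as np, cv2
from scipy.optimize import least_squares
from scipy.spatial.transform import Rotation as R
def proj(P,n):
    c=arm.get_calibration(n); r=np.array(c["rotation"]); r=R.from_quat(r) if r.size==4 else R.from_matrix(r)
    p=r.inv().apply(np.atleast_2d(P)-c["eye"]); return np.c_[c["fx"]*p[:,0]/p[:,2]+c["cx"],c["fy"]*p[:,1]/p[:,2]+c["cy"]]
def model(x,th=0,lk=0):
    a=np.radians([45,135,225,315])+th
    L=np.c_[.12*np.cos(a),.12*np.sin(a),[.104]*4]
    s=.45-lk; K=[[0,-.2+.11*np.sin(s),.06+.11*np.cos(s)]]
    return W(x,np.r_[L,K])
def W(x,L): return R.from_euler('z',x[2]).apply(np.atleast_2d(L))+[x[0],x[1],0]
E
python3 - <<'E'
from h import *
t=np.array([(152,191),(137,443),(392,456),(401,203),(510,330)])/4.8+[210,155]-.4
s=np.array([(388,36),(149,65),(185,196),(455,158),(345,152)])/4+[160,180]-.4
f=lambda x:np.r_[proj(model(x),"top")-t,proj(model(x),"side")-s].ravel()
r=least_squares(f,[.5,.05,0]);print(r.x,f(r.x).reshape(-1,2).round(1))
x=r.x
print("knob",model(x)[4],"pins",model(x)[:4].round(3),"hinge",W(x,[0,-.2,.06]))
E
```

```text
[ 0.56322987  0.06098327 -0.05425043] [[-0.8 -0.6]
 [-0.4 -0.1]
 [-0.  -0.3]
 [-0.1 -0.9]
 [-0.1 -0.6]
 [-0.1 -0. ]
 [-0.3  0.1]
 [-0.6  0.5]
 [-0.2  0.4]
 [-0.3  1.7]]
knob [ 0.55497951 -0.09094667  0.15904918] pins [[ 0.653  0.141  0.104]
 [ 0.483  0.15   0.104]
 [ 0.474 -0.019  0.104]
 [ 0.643 -0.028  0.104]] hinge [[ 0.55238511 -0.13872249  0.06      ]]
```

```bash
cat >> h.py <<'E'
X=np.array([0.56323,0.06098,-0.05425])
def ori(psi): return (R.from_euler('z',psi)*R.from_euler('x',np.pi)).as_quat()
def knob(q): return W(X,[0,-.2+.11*np.sin(.45-q),.06+.11*np.cos(.45-q)])[0]
def pin(a,z,r=.12): return W(X,[r*np.cos(a),r*np.sin(a),z])[0]
def st(): o=arm.observe(); print(round(o["time"],2),"pos",o["eef_pos"].round(4),"w",round(o["width"]*94,1),"F",o["ft_force"].round(1),"ff",round(o["finger_force"],1))
def q6(p,psi):
    s=arm.solve_ik(p,ori(psi)); return None if s is None else np.round(s,2)
def best(p,psi): # of the two equal grasps, the one with less wrist turn
    c=[(abs(q6(p,a)[5]),a) for a in(psi,psi+np.pi) if q6(p,a) is not None]; return min(c)[1]
E
python3 - <<'E'
from h import *
for k in (0,1):
  for a in (135,180,225): print(k,a,q6(pin(np.radians(a),.095),X[2]+np.radians(a)+k*np.pi))
psi=best(knob(0),X[2]+np.pi/2); o=ori(psi); print(psi,q6(knob(0),psi))
arm.move_pose(knob(0)+[0,0,.11],o); st()
arm.movel(knob(0),o,.12); st()
arm.clamp(8); st()
E
```

```text
0 135 [ 0.23  0.35  1.78  0.    1.01 -0.5 ]
0 180 [ 0.07  0.24  1.93  0.    0.97 -1.45]
0 225 [-0.12  0.29  1.86  0.    0.99 -2.42]
1 135 None
1 180 [ 0.07  0.24  1.93 -0.    0.97  1.69]
1 225 [-0.12  0.29  1.86 -0.    0.99  0.72]
1.5165463267948966 [-0.23  0.39  1.56  0.    1.19 -0.17]
2.1 pos [ 0.5548 -0.0918  0.2689] w 94.0 F [-0.7 -0.1  0.8] ff 0.0
3.17 pos [ 0.5553 -0.091   0.1598] w 94.0 F [-0.4  0.5  0.5] ff 0.0
4.17 pos [ 0.5548 -0.0909  0.159 ] w 29.3 F [-3.4  0.9  1.8] ff 8.0
```

```bash
python3 - <<'E'
from h import *
for q in np.arange(.12,.85,.12): arm.movel(knob(q),None,.08)
arm.movel(knob(.88),None,.08); st()
arm.ungrasp(); arm.movel(knob(.88)+[0,0,.09],None,.15); st()
im=arm.get_image("side")[:,:,::-1]
cv2.imwrite("pics/s2.png",cv2.resize(im[150:340,130:380],None,fx=3,fy=3,interpolation=cv2.INTER_CUBIC))
E
```

```text
6.64 pos [ 0.5497 -0.1845  0.1599] w 29.2 F [-5.  -0.6  1.2] ff 8.0
8.47 pos [ 0.5496 -0.1844  0.2489] w 93.9 F [-1.  -0.1 -0. ] ff 0.0
```

View pics/s2.png

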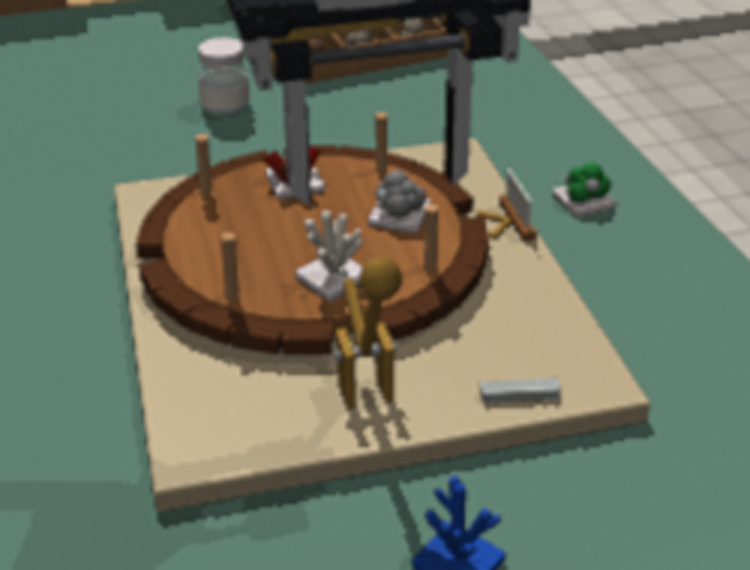

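The lever leans out, with the ball at (381,278) and the tongue lifted off the rim. All three specimens are standing. Next: grip pin b and turn the table.

```bash
python3 - <<'E'
from h import *
D=np.radians(135)
arm.move_pose(pin(D,.22),ori(X[2]+D))
arm.movel(pin(D,.093),None,.12); st()
arm.clamp(5); st()
for a in np.radians(np.linspace(9,90,10)): arm.movel(pin(D+a,.093),ori(X[2]+D+a),.04)
st(); arm.ungrasp(); st()
arm.movel(pin(D+np.pi/2,.22),None,.15); st()
im=arm.get_image("top")[:,:,::-1]
cv2.imwrite("pics/t3.png",cv2.resize(im[155:280,210:355],None,fx=4.8,fy=4.8,interpolation=cv2.INTER_CUBIC))
E
```

```text
11.03 pos [0.4835 0.1504 0.0937] w 94.2 F [ 0.3  0.4 -0.1] ff 0.0
12.25 pos [0.4831 0.1503 0.093 ] w 11.8 F [-0.2 -1.  -0.5] ff 5.0
18.42 pos [ 0.4739 -0.019   0.093 ] w 11.4 F [-1.5 -2.  -3.4] ff 5.0
19.73 pos [ 0.4739 -0.0192  0.093 ] w 94.2 F [0.9 0.3 0.6] ff 0.0
20.73 pos [ 0.4736 -0.0191  0.2191] w 94.0 F [ 0.1 -0.4  0.1] ff 0.0
```

View pics/t3.png

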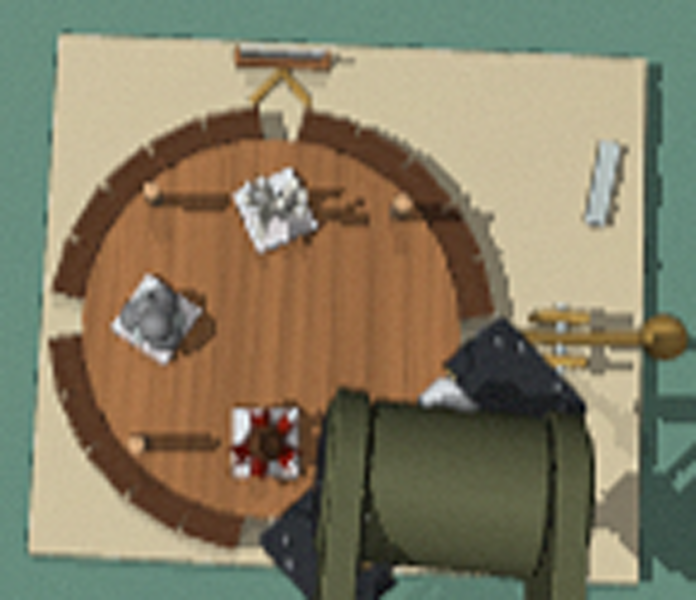

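The sprig is at the pointer at (274,207), and the pins are at the same pixels as at the start, (152,192), (401,204) and (137,443), so the turn is 90°. Next: lock.

```bash
python3 - <<'E'
from h import *
psi=1.51655; o=ori(psi)
arm.movel(pin(np.radians(225),.29),None,.2)
arm.move_pose(knob(.9)+[0,0,.12],o)
arm.movel(knob(.9),None,.12); st()
arm.clamp(8); st()
for q in list(np.arange(.78,.1,-.12))+[.06,0]: arm.movel(knob(q),None,.08)
st()
arm.ungrasp(); arm.movel(knob(0)+[0,0,.11],None,.15); st()
arm.move_pose([.4,-.3,.3],o); st()
for n,b in(("top",(155,280,210,355,4.8)),("side",(180,320,160,350,4))):
    im=arm.get_image(n)[b[0]:b[1],b[2]:b[3],::-1]
    cv2.imwrite(f"pics/{n}4.png",cv2.resize(im,None,fx=b[4],fy=b[4],interpolation=cv2.INTER_CUBIC))
E
```

```text
24.23 pos [ 0.5501 -0.1866  0.1598] w 94.1 F [-1.  -0.6 -0.2] ff 0.0
25.24 pos [ 0.5496 -0.1865  0.159 ] w 28.9 F [-3.   0.6  2. ] ff 8.0
27.71 pos [ 0.5548 -0.0911  0.159 ] w 29.1 F [-5.8  1.   0.7] ff 8.0
29.68 pos [ 0.5547 -0.0909  0.268 ] w 94.1 F [ 0.  -0.1  0.1] ff 0.0
30.7 pos [ 0.4006 -0.2994  0.2997] w 94.0 F [-0.9 -0.1  0.5] ff 0.0
```

View pics/top4.png

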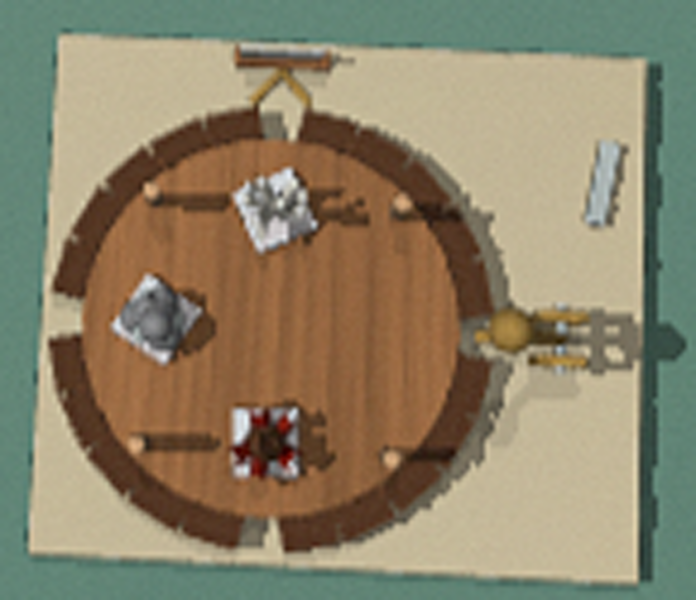

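View pics/side4.png

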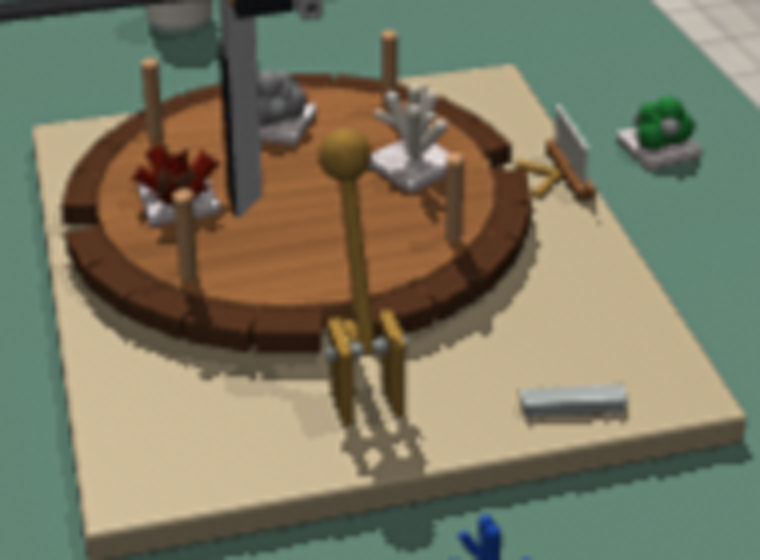

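The ball is back at exactly its starting pixels, (510,330) in the top view and (345,152) in the side view, so the tongue is fully down. The sprig is at the pointer and all three specimens are standing. The magnet bar has not moved.

```bash
python3 -c "
from station import arm
print(arm.close_job())"
```

```text
the job is handed in; nothing more can be done
None
```

The aragonite sprig stands at the pointer, the lever is back in with its tongue down in the notch, and the job was handed in at about 31 s of the 58 s limit.

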